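# Mesh the treat mill's crank wheel and push it home

## Robot

A 7-joint arm with a two-finger parallel gripper is mounted at the origin on the work surface. World frame = base frame: x ahead of the robot, y to its left, z up, the work surface at z = 0. Lengths are in m, angles in rad, forces in N, time in s.
With the tool pointing down it reaches from about 0.4 to 0.875 m from the base axis. Payload 6.5 kg.
Tool frame: the origin (TCP) lies on the centre line of the jaws, within the pads' length; the fingertips stand 11 mm ahead of it and the grasp point (between the pads) lies 8 mm behind it; z points along the fingers, y is the line along which they close (so a half turn about z gives the same grasp; the last joint's range is limited). The gripper opens to 85 mm and grips with 20 to 120 N. Pads are 22 mm wide; open, the fingers measure 114 mm over their backs; the gripper's body (76 mm by 85 mm) begins 54 mm behind the grasp point. The pads swing forward as they close: fully open they stand 13 mm farther back than shut.
Start: joints at [1.274, 0.536, -0.004, 1.538, 0.003, 1.067, -0.071], TCP at [0.149, -0.633, 0.242] pointing down, gripper open.
Joint ranges: [-2.7, 2.7], [-0.37, 2.16], [-1.27, 1.26], [0.24, 2.4], [-1.31, 4.45], [0.19, 1.91], [-2.76, 2.76]. Speed limits (rad/s): [2.39, 2.39, 3.14, 3.14, 3.14, 3.14, 3.14].

## Interface

Orientations are given as a rotation vector (axis times angle).
In Python, from plant import status, cams, arm gives the robot as it stands.
- The arm moves only by the tool drive_tool, never from a script. Its argument "steps" is a list of rows, each a list of 5 numbers: the opening, from 0 (shut) to 1 (fully open), then the shift along the tool's x, y, z in cm, then the turn about the tool's z in degrees. A call has exactly 10 rows; each row shifts and turns the commanded pose from where the row before left it, along the tool's axes as they then stand; what a row does not reach is not made up. A row lasts 1/10 s, in which the tool goes at most 50 mm and 8.59 degrees, less where a joint would pass 70% of its speed; a pose out of reach is approached as far as the arm can. A call with a gripper value outside its range is refused whole. The fingers move at their own pace and stop on an object; "squeeze" is the grip in N (left out, the last holds). Time passes only in rows, so rows that do not move let the fingers close, or fill a call up. It gives the time, the measured TCP pose, the force, the opening and the grip force at its end, in the units of the state.
- status.state(): the state, without advancing time (a new reading comes with each control period).
- cams.camera(name): name is "side" or "top"; returns a dict with "image" (480x640x3 uint8, red, green, blue), "camera_matrix" (3x3 intrinsics, pixels), "D" ([k1, k2, p1, p2, k3] as OpenCV has them; the pictures are not rectified), "eye" and "attitude" of the camera in the world. Camera axes: x right, y down, z forward; pixel columns grow to the right and rows downward; lengths in m; the calibration is good to about 2 mm. A picture is of the moment at which its call begins. There is no depth.
- arm.hand_in(): hands the job in; it is judged then, once.
The state is a dict: "t": time; "q": joint angles; "joint_vel": joint speeds; "joint_efforts": joint torques, N m; "ee_pos": TCP position; "eef_rot": TCP orientation; "force": force on the tool from outside, world axes, zero at the start; "torque": the same for the moment, N m; "width": finger opening in m; "finger_force": force on a finger pad.
Only numpy, scipy, OpenCV 4.12 (cv2) and the standard library are available. Lean on these libraries where they do the work, as an engineer would, in place of code of your own. Each camera call takes 0.05 s, during which the arm holds its last target. There are 200 camera calls.

## Task

The crank wheel of the budgie's treat mill has been set down with its teeth standing on top of the hidden hub's teeth. Turn it until the teeth drop into mesh, without forcing it once they catch, then push it down until it sits level and fully home, and let go. Leave the other things on the table where they are.

Things in the scene. Friction and masses are not known exactly. Their poses are not given: they have to be found in the camera images.
- mill: Treat mill, fixed to the table: a round white ceramic pot 130 mm across and 90 mm high on a steel foot, with a small steel outlet tray at its foot on the -x side of its own frame. Origin at the centre of its underside, z up.
- mill_top (a point): Centre of the mill's flat top, 90 mm above its origin, out of sight under the wheel. Here stands a steel hub that cannot turn (the mill is clamped): a smooth upright spindle 28 mm across and 55 mm high, and five radial teeth 14 mm high, 11 mm wide, evenly spaced 72 degrees, ending 38 mm from the axis, at an angle that is not known.
- collar (a joint): Black rubber grip collar, 112 mm across, round the hub on the mill's top, under the wheel's disc; 0 when up (its top 24 mm above the mill's top), growing in m as the disc pushes it down, 0.010 with the wheel fully home. It slides with about 16 N of friction and stays where it is left.
- wheel: Loose steel crank wheel, about 0.35 kg, level on the mill with the spindle in its blind bore (1 mm play): a disc 124 mm across, 12 mm thick (z 14 to 26 mm), five teeth 14 mm deep and 11 mm wide under it. Origin on the axis at the tooth tips, z up, x to the knob. Origin above the mill's origin: 104 mm teeth on teeth, about 95 to 100 mm dropped into mesh on the collar, 90 mm fully home.
- knob (a point): Foot of the wheel's round wooden knob, on the disc's upper face, 48 mm from the axis. The knob is 18 to 23 mm thick and rises 59 mm above this point. Unmeshed, about 1 N sideways here turns the wheel; turning up to 65 degrees either way lets the teeth drop in by their own weight, after which it turns only a few degrees before the teeth block it.
- boss (a point): Centre of the flat top of the wheel's round boss (47 mm across), 65 mm above the wheel's origin and 39 mm above the disc's upper face; the knob rises 20 mm higher. From mesh, a straight push down here of about 8 to 16 N takes the wheel home.
- latch_box: Bystander: stainless steel latch box 80 x 120 x 69 mm. Origin at the centre of its underside.
- treat_pot: Bystander: white ceramic treat pot with twist cap, 72 mm across, 100 mm high. Origin at the centre of its underside.
- mirror_toy: Bystander: green plastic mirror toy, an 80 mm round mirror upright on a 60 x 80 mm foot, 90 mm high. Origin at the centre of its underside.
- perch: Bystander: natural wood perch, a rod along its x on two end blocks, 172 x 50 x 40 mm. Origin at the centre of its underside.
- ball: Bystander: orange silicone foraging ball, 70 mm across, with a flat foot. Origin at the centre of its underside.
- dish: Bystander: white ceramic bowl, 90 mm across, 40 mm high. Origin at the centre of its underside.
There are look-alikes about, which are no part of the job. Leave any orange or yellow look-alike of the mill alone.

How it is judged:
On the way:
1. the wheel's teeth have dropped between the hub's teeth (z of wheel in the frame of mill below 0.1015 m and horizontal distance between wheel and mill below 0.006 m), for 0.1 s.
At the end, for the whole second after the job is handed in: The wheel is fully home on the mill: its origin no more than 92.5 mm above the mill's origin (90 mm is the stop), within 5 mm of the mill's axis, level within 0.05 rad, at rest (z of wheel in the frame of mill below 0.0925 m and horizontal distance between wheel and mill below 0.005 m and angle between wheel's own z axis and vertical below 0.05 rad and linear speed of wheel below 0.02 m/s); the robot touches nothing.
It fails at once if the wheel is forced: the fingers press or push on it with more than 60 N (contact force between the fingers and wheel above 60 N).
It fails at once if a bystander is moved more than 30 mm (distance of any of latch_box, treat_pot, mirror_toy, perch, ball, dish from where it was at the start of the episode above 0.03 m).
It also fails if it takes over 40 s, if anything falls off the work surface, if the arm or the gripper's body presses on something with over 40 N, if the wrist force passes 120 N, or if a joint passes its speed limit or range.

## Working session

There is one attempt and no reset: what is moved stays moved. The work goes in short steps, Python scripts to look and compute and a tool call to move; the robot and the scene stay as the last step left them, time stands still between calls to the robot, and variables do not carry over. Pictures are saved under pics/ and viewed, at most 10 in all, crops included, and the job is handed in when it is done.

Besides the shell and the picture viewer there is one more tool, called after ">>>" as name(argument=value, ...), one argument or row to a line, values as JSON. drive_tool: Moves the arm, as the interface text tells. Its arguments: {"type":"object","properties":{"steps":{"type":"array","items":{"type":"array","items":{"type":"number"}}},"squeeze":{"type":"number"}},"required":["steps"]}

```bash
mkdir -p pics
cat > h.py <<'E'
import numpy as np, cv2
from scipy.spatial.transform import Rotation as R
def att(c):
    a=np.array(c["attitude"],float)
    return a if a.shape==(3,3) else R.from_rotvec(a).as_matrix() if a.size==3 else R.from_quat(a).as_matrix()
def ray(c,u,v):
    p=cv2.undistortPoints(np.array([[[u,v]]],float),np.array(c["camera_matrix"],float),np.array(c["D"],float))[0,0]
    return np.array(c["eye"]),att(c)@np.array([p[0],p[1],1.])
def onz(c,u,v,z):
    e,d=ray(c,u,v); return e+d*(z-e[2])/d[2]
def proj(c,P):
    A=att(c); q=(np.atleast_2d(P)-np.array(c["eye"]))@A
    return cv2.projectPoints(q.reshape(-1,1,3),np.zeros(3),np.zeros(3),np.array(c["camera_matrix"],float),np.array(c["D"],float))[0][:,0]
E
python3 - <<'E'
from plant import status,cams,arm
import cv2,pickle
for n in("side","top"):
    c=cams.camera(n); pickle.dump(c,open(n+".pkl","wb")); cv2.imwrite(f"pics/{n}0.png",c["image"][:,:,::-1]); print(n,c["eye"],c["attitude"],c["camera_matrix"])
print(status.state())
E
```

```text
side [ 0.44405583 -0.83082172  0.96581046] [-2.35747997  0.06897795 -0.039241  ] [[497.01728289   0.         316.64484113]
 [  0.         497.01728289 244.84034342]
 [  0.           0.           1.        ]]
top [ 0.42185955 -0.00846462  1.35847213] [-2.18801334  2.19710159 -0.0929867 ] [[597.69996734   0.         320.4719314 ]
 [  0.         597.69996734 236.86430176]
 [  0.           0.           1.        ]]
{'t': 0.1, 'q': array([ 1.27382567,  0.53707311, -0.00445122,  1.53877114,  0.00259519,
        1.06728225, -0.07118352]), 'joint_vel': array([-0.00023975, -0.0032164 ,  0.00024053, -0.00143241, -0.00156979,
       -0.00138627,  0.00015879]), 'joint_efforts': array([ 3.34791373e-03, -5.84568894e+01,  1.05246529e+00, -2.59775555e+01,
        1.26391024e-02,  4.66565674e-03,  1.61464681e-05]), 'ee_pos': array([ 0.14854546, -0.63223981,  0.241513  ]), 'eef_rot': array([-3.11919242e+00, -3.61667667e-01,  4.35635038e-04]), 'force': array([-0.60870238,  0.10710341, -0.30491291]), 'torque': array([ 0.02739551, -0.04362654,  0.02527528]), 'finger_force': 0.0, 'width': 0.0852766849149642}
```

View pics/top0.png

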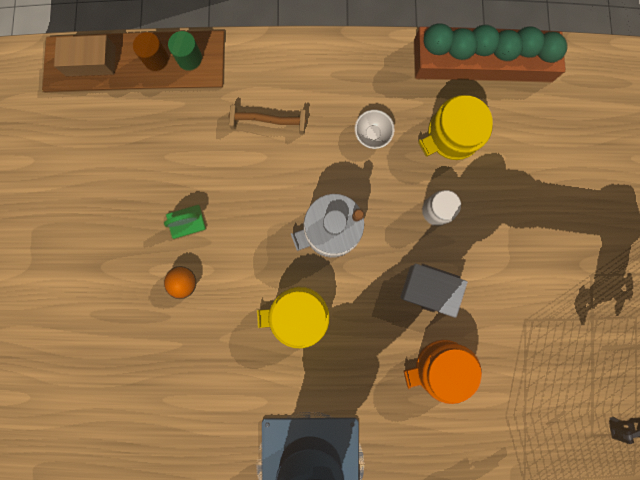

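View pics/side0.png

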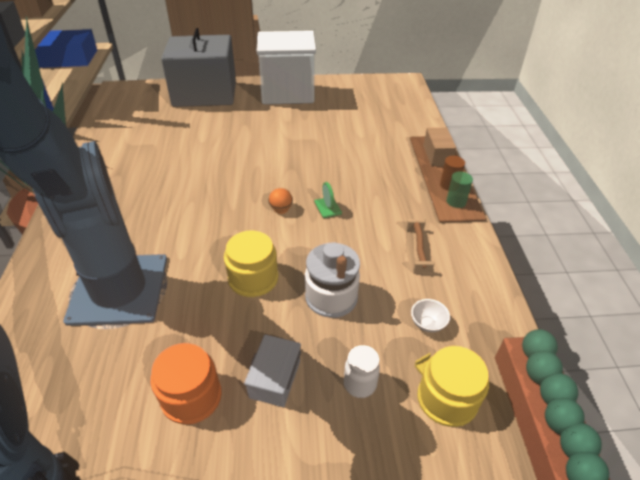

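The mill candidates in the top view are yellow (299,319), yellow (465,124), orange (452,373) and the white pot with a steel wheel and knob (334,224). The last one fits: it is the only white pot, and it has a boss and a wooden knob. I'll confirm it in an enlarged crop.

Run:
```python
import pickle,cv2,numpy as np
t=pickle.load(open("top.pkl","rb"))["image"][180:270,280:380,::-1]; s=pickle.load(open("side.pkl","rb"))["image"][230:320,290:370,::-1]
a=cv2.resize(t,(440,396),interpolation=2); b=cv2.resize(s,(352,396),interpolation=2)
cv2.imwrite("pics/crop.png",np.hstack([a,b]))
```

```text
(no output)
```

View pics/crop.png

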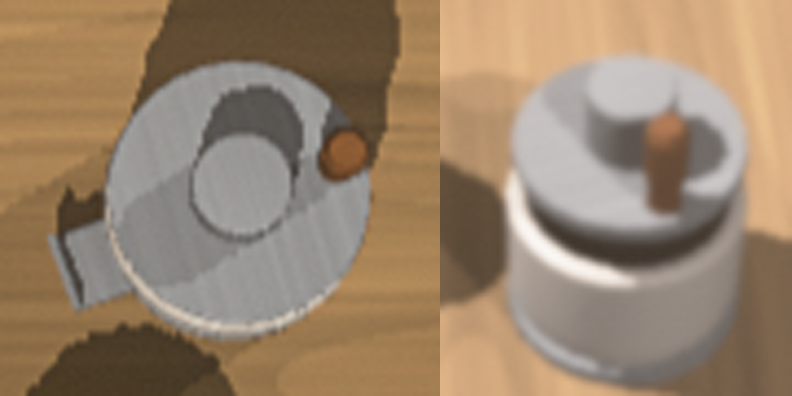

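The crop confirms it: a white pot, steel disc and boss, with a wooden knob. The boss top centre is at top (335.2,221.9) and side (333.2,249.5). The knob top is at top (358.5,214.5).

Run:
```python
from h import *
import pickle
t=pickle.load(open("top.pkl","rb"));s=pickle.load(open("side.pkl","rb"))
b=onz(t,335.2,221.9,.169);print("boss",b,onz(s,333.2,249.5,.169))
k=onz(t,358.6,214.7,.186);print("knob",k,onz(s,290+227/4.4,230+128/4.4,.187),"foot side",onz(s,290+225/4.4,230+205/4.4,.13))
print("disc",onz(t,280+239/4.4,180+192/4.4,.13))
for n,u,v,z in[("dish",375,128,.04),("pot",446,207,.1),("box",437,288,.069),("perch",268,116,.04),("yel",300,318,.1)]: print(n,onz(t,u,v,z))
print(np.linalg.norm((k-b)[:2]),np.degrees(np.arctan2(k[1]-b[1],k[0]-b[0])))
from plant import status
st=status.state();print(R.from_rotvec(st["eef_rot"]).as_matrix().round(3))
```

```text
boss [ 0.53546748 -0.05550385  0.169     ] [ 0.53537621 -0.05575733  0.169     ]
knob [ 0.54799252 -0.1011827   0.186     ] [ 0.54889763 -0.10301377  0.187     ] foot side [ 0.55035976 -0.10313231  0.13      ]
disc [ 0.53559693 -0.05520059  0.13      ]
dish [ 0.76056595 -0.15205054  0.04      ]
pot [ 0.57351411 -0.29584558  0.1       ]
box [ 0.40042437 -0.27981539  0.069     ]
perch [0.7885762  0.08938098 0.04      ]
yel [0.34011205 0.01678479 0.1       ]
0.04736490233737532 -74.66648561204961
[[ 0.973  0.229 -0.   ]
 [ 0.229 -0.973  0.001]
 [-0.    -0.002 -1.   ]]
```

```bash
cat >> h.py <<'E'
from scipy.optimize import fsolve
AX=np.array([.5355,-.0556])
def yaw(st):  # world angle of tool y
    m=R.from_rotvec(st["eef_rot"]).as_matrix(); return np.degrees(np.arctan2(m[1,1],m[0,1]))
def run(p,y,rows): # rows of (dx,dy,turn) cm,deg in tool axes; p in m, y = world angle of tool y
    p=np.array(p,float)
    for dx,dy,t in rows:
        a=np.radians(y); p=p+.01*(dx*np.array([-np.sin(a),np.cos(a)])+dy*np.array([np.cos(a),np.sin(a)])); y-=t
    return p,y
def const(p,y,goal,gy,n):
    t=(y-gy)/n
    f=lambda s: run(p,y,[(s[0],s[1],t)]*n)[0]-goal
    return fsolve(f,[0,0]),t
E
python3 - <<'E'
from h import *
from plant import status
s=status.state();print(yaw(s),const(s["ee_pos"][:2],yaw(s),np.array([.548,-.102]),15.5,20))
E
```

```text
-76.77227989658113 (array([3.69690197, 0.26172121]), np.float64(-4.613613994829056))
```

>>> drive_tool(
  steps=[
    [0.5,3.7,0.26,0,-4.61],
    [0.5,3.7,0.26,0,-4.61],
    [0.5,3.7,0.26,0,-4.61],
    [0.5,3.7,0.26,0,-4.61],
    [0.5,3.7,0.26,0,-4.61],
    [0.5,3.7,0.26,0,-4.61],
    [0.5,3.7,0.26,0,-4.61],
    [0.5,3.7,0.26,0,-4.61],
    [0.5,3.7,0.26,0,-4.61],
    [0.5,3.7,0.26,0,-4.61],
  ],
  squeeze=20,
)

```text
t: 1.1
ee_pos: [0.4625, -0.4512, 0.2418]
eef_rot: [-2.727, -1.559, 0.0]
force: [0.2, -0.5, 0.1]
width: 0.0429
finger_force: 0.0
```

Run:
```python
from h import *
from plant import status
s=status.state();print(s["t"],s["ee_pos"],s["q"],s["width"],yaw(s),const(s["ee_pos"][:2],yaw(s),np.array([.548,-.102]),15.5,10))
```

```text
1.1 [ 0.46246235 -0.45123954  0.24178884] [ 0.87465354  0.54461016 -0.24889799  1.53726378  0.14523746  1.07853152
  0.05948208] 0.04292115865444294 -30.48167686934754 (array([3.68409335, 0.25583025]), np.float64(-4.598167686934754))
```

>>> drive_tool(
  steps=[
    [0.5,3.68,0.26,0,-4.6],
    [0.5,3.68,0.26,0,-4.6],
    [0.5,3.68,0.26,0,-4.6],
    [0.5,3.68,0.26,0,-4.6],
    [0.5,3.68,0.26,0,-4.6],
    [0.5,3.68,0.26,0,-4.6],
    [0.5,3.68,0.26,0,-4.6],
    [0.5,3.68,0.26,0,-4.6],
    [0.5,3.68,0.26,0,-4.6],
    [0.5,3.68,0.26,0,-4.6],
  ],
)

```text
t: 2.1
ee_pos: [0.5483, -0.1024, 0.242]
eef_rot: [-1.901, -2.501, 0.0]
force: [0.5, 0.1, 0.9]
width: 0.0426
finger_force: 0.0
```

Run:
```python
from h import *
from plant import status,cams
s=status.state();print(s["t"],s["ee_pos"],yaw(s),s["q"][6],const(s["ee_pos"][:2],yaw(s),np.array([.548,-.102]),15.5,1))
c=cams.camera("side");cv2.imwrite("pics/s1.png",cv2.resize(c["image"][130:330,250:450,::-1],(600,600),interpolation=2))
```

```text
2.1 [ 0.54831252 -0.10241869  0.24195612] 15.5219669120539 0.1606502520474983 (array([ 0.04870543, -0.01890783]), np.float64(0.02196691205389989))
```

View pics/s1.png

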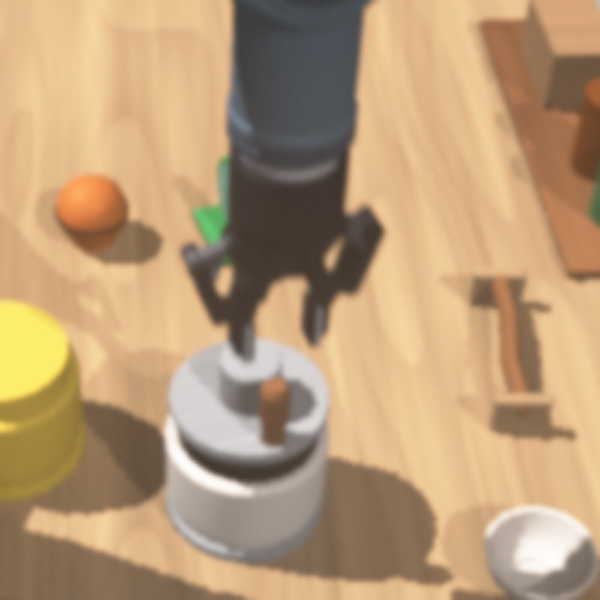

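The fingers straddle the knob at crop (270,400). I'll lower over it next.

>>> drive_tool(
  steps=[
    [0.5,0.05,0,1.2,0],
    [0.5,0,0,1.2,0],
    [0.5,0,0,1.2,0],
    [0.5,0,0,1.2,0],
    [0.5,0,0,1.2,0],
    [0.5,0,0,1.2,0],
    [0.5,0,0,1.0,0],
    [0.5,0,0,0.6,0],
    [0.5,0,0,0.4,0],
    [0.5,0,0,0,0],
  ],
)

```text
t: 3.15
ee_pos: [0.5483, -0.1035, 0.1499]
eef_rot: [-1.905, -2.498, 0.0]
force: [0.1, 0.5, 0.6]
width: 0.0428
finger_force: 0.0
```

Run:
```python
from h import *
from plant import status,cams
s=status.state();p=s["ee_pos"];print(s["t"],p,yaw(s),np.linalg.norm(p[:2]-AX),np.degrees(np.arctan2(*(p[:2]-AX)[::-1])))
# per-deg orbit: 15 deg world over 10 rows about AX
th=np.radians(15);d=p[:2]-AX
g=AX+np.array([[np.cos(th),-np.sin(th)],[np.sin(th),np.cos(th)]])@d
print(const(p[:2],yaw(s),g,yaw(s)+15,10))
c=cams.camera("side");np.save("s2.npy",c["image"])
cv2.imwrite("pics/s2.png",cv2.resize(c["image"][180:330,270:420,::-1],(600,600),interpolation=2))
```

```text
3.15 [ 0.54829459 -0.10347537  0.1499233 ] 15.33018574019747 0.049555546823852575 -75.03749315091189
(array([0.00086567, 0.12972953]), np.float64(-1.5000000000000002))
```

View pics/s2.png

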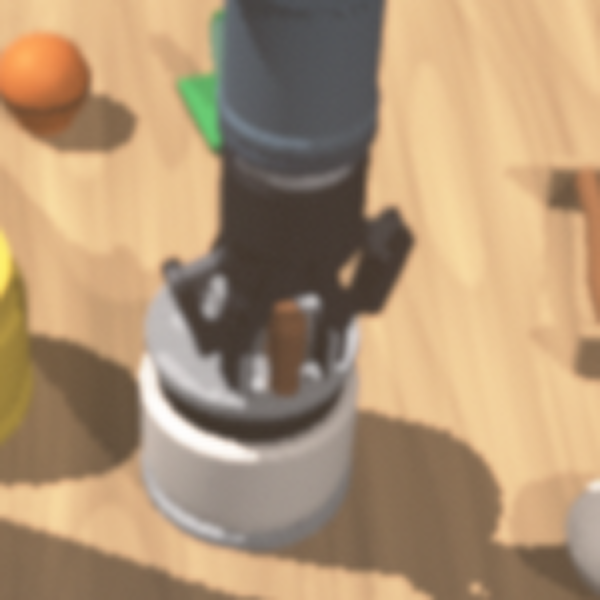

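The knob (288,345) stands between the fingers, with about 11 mm of slack to the trailing finger. I'll orbit counterclockwise.

>>> drive_tool(
  steps=[
    [0.5,0,0.13,0,-1.5],
    [0.5,0,0.13,0,-1.5],
    [0.5,0,0.13,0,-1.5],
    [0.5,0,0.13,0,-1.5],
    [0.5,0,0.13,0,-1.5],
    [0.5,0,0.13,0,-1.5],
    [0.5,0,0.13,0,-1.5],
    [0.5,0,0.13,0,-1.5],
    [0.5,0,0.13,0,-1.5],
    [0.5,0,0.13,0,-1.5],
  ],
)

```text
t: 4.2
ee_pos: [0.5605, -0.0986, 0.1503]
eef_rot: [-1.56, -2.727, 0.0]
force: [-0.4, -0.1, -0.4]
width: 0.0428
finger_force: 0.0
```

>>> drive_tool(
  steps=[
    [0.5,0,0.09,0,-1.0],
    [0.5,0,0.09,0,-1.0],
    [0.5,0,0.09,0,-1.0],
    [0.5,0,0.09,0,-1.0],
    [0.5,0,0.09,0,-1.0],
    [0.5,0,0.09,0,-1.0],
    [0.5,0,0.09,0,-1.0],
    [0.5,0,0.09,0,-1.0],
    [0.5,0,0,0,0],
    [0.5,0,0,0,0],
  ],
)

```text
t: 5.2
ee_pos: [0.5664, -0.0945, 0.1503]
eef_rot: [-1.369, -2.828, -0.0]
force: [-1.1, 0.1, 1.0]
width: 0.0429
finger_force: 0.4
```

```bash
cat > chk.py <<'E'
from h import *
import sys
from plant import status,cams
s=status.state();p=s["ee_pos"];d=p[:2]-AX
print(s["t"],p,"r",np.linalg.norm(d),"ang",np.degrees(np.arctan2(d[1],d[0])),"yaw-ang",yaw(s)-np.degrees(np.arctan2(d[1],d[0])),"F",s["force"],"T",s["torque"])
c=cams.camera("side")["image"];np.save("last.npy",c)
# left disc edge patch & vertical shift vs start
import pickle
o=pickle.load(open("side.pkl","rb"))["image"]
f=lambda i:cv2.cvtColor(i,cv2.COLOR_RGB2GRAY)[262:300,302:330].astype(np.float32)
print("shift",cv2.phaseCorrelate(f(o),f(c),cv2.createHanningWindow((28,38),cv2.CV_32F)))
if len(sys.argv)>1: cv2.imwrite(sys.argv[1],cv2.resize(np.ascontiguousarray(c[180:330,270:420,::-1]),(600,600),interpolation=2))
E
python3 chk.py
```

```text
5.2 [ 0.56642529 -0.09454314  0.15026132] r 0.04972868195353298 ang -51.54642525120938 yaw-ang 89.87238277572237 F [-1.06255369  0.12690401  0.9981491 ] T [-0.10245782  0.19192539  0.00755413]
shift ((0.025734164533661286, -0.03615611076007852), 0.920653068224589)
```

>>> drive_tool(
  steps=[
    [0.5,0,0.09,0,-1.0],
    [0.5,0,0.09,0,-1.0],
    [0.5,0,0.09,0,-1.0],
    [0.5,0,0.09,0,-1.0],
    [0.5,0,0.09,0,-1.0],
    [0.5,0,0.09,0,-1.0],
    [0.5,0,0.09,0,-1.0],
    [0.5,0,0.09,0,-1.0],
    [0.5,0,0,0,0],
    [0.5,0,0,0,0],
  ],
)

```text
t: 6.25
ee_pos: [0.5719, -0.0898, 0.1503]
eef_rot: [1.169, 2.916, 0.0]
force: [-0.2, 0.2, -0.3]
width: 0.0428
finger_force: 0.2
```

```bash
python3 chk.py
```

```text
6.25 [ 0.57191964 -0.08978968  0.15031725] r 0.04995321793221636 ang -43.19110614534318 yaw-ang 89.51280784986956 F [-0.23497428  0.15657598 -0.28163429] T [-0.02894887  0.08720479  0.02639986]
shift ((-0.007555867414053452, -0.1672966613546123), 0.8994514501094818)
```

>>> drive_tool(
  steps=[
    [0.5,-0.01,0.09,0,-1.0],
    [0.5,-0.01,0.09,0,-1.0],
    [0.5,-0.01,0.09,0,-1.0],
    [0.5,-0.01,0.09,0,-1.0],
    [0.5,-0.01,0.09,0,-1.0],
    [0.5,-0.01,0.09,0,-1.0],
    [0.5,-0.01,0.09,0,-1.0],
    [0.5,-0.01,0.09,0,-1.0],
    [0.5,0,0,0,0],
    [0.5,0,0,0,0],
  ],
)

```text
t: 7.3
ee_pos: [0.5771, -0.0848, 0.1503]
eef_rot: [0.962, 2.99, 0.0]
force: [-0.5, -0.4, 0.2]
width: 0.0426
finger_force: 0.2
```

```bash
python3 chk.py pics/s3.png
```

```text
7.3 [ 0.5771403  -0.08478558  0.15028981] r 0.0508498989404083 ang -35.02651711698909 yaw-ang 89.34613526259136 F [-0.54622119 -0.43930829  0.21439464] T [-0.04466487  0.06362231 -0.05486884]
shift ((0.01434734767775403, -0.0395541764544447), 0.9281718730926514)
```

View pics/s3.png

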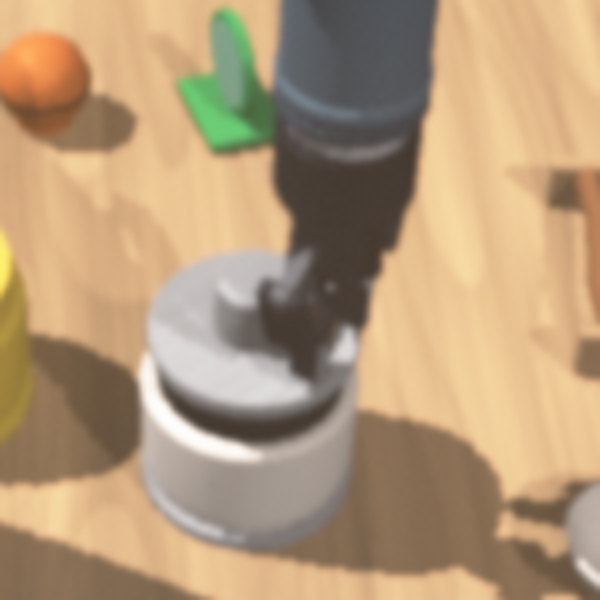

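The disc is still high: the dark gap at (240,410) is unchanged. The knob is moving with the finger, so I'll continue.

>>> drive_tool(
  steps=[
    [0.5,0.03,0.09,0,-1.0],
    [0.5,0.03,0.09,0,-1.0],
    [0.5,0.03,0.09,0,-1.0],
    [0.5,0.03,0.09,0,-1.0],
    [0.5,0.02,0.09,0,-1.0],
    [0.5,0.02,0.09,0,-1.0],
    [0.5,0.02,0.09,0,-1.0],
    [0.5,0.02,0.09,0,-1.0],
    [0.5,0,0,0,0],
    [0.5,0,0,0,0],
  ],
)

```text
t: 8.35
ee_pos: [0.5792, -0.0774, 0.1503]
eef_rot: [-0.751, -3.05, -0.001]
force: [1.4, 0.7, -0.7]
width: 0.0426
finger_force: 0.0
```

```bash
python3 chk.py
```

```text
8.35 [ 0.57915555 -0.07740109  0.15028036] r 0.04879646441431976 ang -26.537026284392095 yaw-ang 88.8715866049678 F [ 1.41791368  0.69057814 -0.72065823] T [-0.00717942 -0.0115874   0.00795823]
shift ((-0.02143559870255274, 0.03316020651536533), 0.851520696481069)
```

>>> drive_tool(
  steps=[
    [0.5,0,0.09,0,-1.0],
    [0.5,0,0.09,0,-1.0],
    [0.5,0,0.09,0,-1.0],
    [0.5,0,0.09,0,-1.0],
    [0.5,0,0.09,0,-1.0],
    [0.5,0,0.09,0,-1.0],
    [0.5,0,0.09,0,-1.0],
    [0.5,0,0.09,0,-1.0],
    [0.5,0,0,0,0],
    [0.5,0,0,0,0],
  ],
)

```text
t: 9.4
ee_pos: [0.5822, -0.071, 0.1503]
eef_rot: [0.537, 3.095, 0.0]
force: [-0.5, -2.4, -0.7]
width: 0.0431
finger_force: 0.7
```

```bash
python3 chk.py
```

```text
9.4 [ 0.58220807 -0.070972    0.15027207] r 0.04917257488818824 ang -18.216792852025627 yaw-ang 88.5427157758835 F [-0.53973306 -2.35883109 -0.67724259] T [-0.23279135  0.19082946  0.03865774]
shift ((0.16717128950082305, 0.11273498045092367), 0.8415102318922678)
```

>>> drive_tool(
  steps=[
    [0.5,0,0.09,0,-1.0],
    [0.5,0,0.09,0,-1.0],
    [0.5,0,0.09,0,-1.0],
    [0.5,0,0.09,0,-1.0],
    [0.5,0,0.09,0,-1.0],
    [0.5,0,0.09,0,-1.0],
    [0.5,0,0,0,0],
    [0.5,0,0,0,0],
    [0.5,0,0,0,0],
    [0.5,0,0,0,0],
  ],
)

```text
t: 10.45
ee_pos: [0.5839, -0.0664, 0.1504]
eef_rot: [0.375, 3.119, -0.001]
force: [-0.6, -4.5, 1.6]
width: 0.0423
finger_force: 2.1
```

```bash
python3 chk.py
```

```text
10.45 [ 0.5839146  -0.06640842  0.15039668] r 0.049606408067659945 ang -12.584749298413282 yaw-ang 88.88729010150855 F [-0.56775462 -4.51536237  1.62620168] T [-0.83966459  0.06373243  0.00169928]
shift ((-0.07586580363391704, 0.03083210944052439), 0.8314583226044973)
```

The tangential force has risen to about 4.5 N, so the teeth may have caught. I'll compare pictures.

Run:
```python
import cv2,pickle,numpy as np
o=pickle.load(open("side.pkl","rb"))["image"];c=np.load("last.npy")
f=lambda i:cv2.resize(np.ascontiguousarray(i[240:315,300:366,::-1]),(396,450),interpolation=2)
cv2.imwrite("pics/cmp.png",np.hstack([f(o),f(c)]))
```

```text
(no output)
```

View pics/cmp.png

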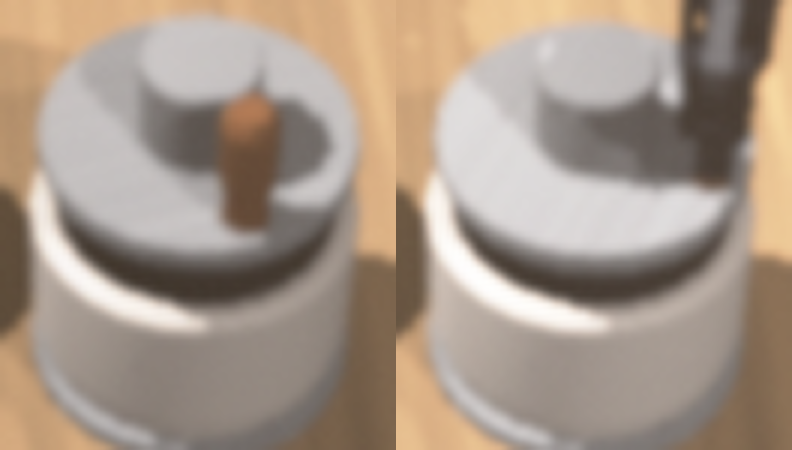

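```bash
cat > drop.py <<'E'
from h import *
import pickle
o=pickle.load(open("side.pkl","rb"));c=np.load("last.npy")
g=lambda i:cv2.cvtColor(i,cv2.COLOR_RGB2GRAY).astype(np.float32)
for x0,x1,y0,y1 in((318,338,237,252),(312,340,270,288)):
    A=cv2.resize(g(o["image"])[y0:y1,x0:x1],None,fx=8,fy=8,interpolation=2);B=cv2.resize(g(c)[y0-4:y1+4,x0-2:x1+2],None,fx=8,fy=8,interpolation=2)
    _,v,_,l=cv2.minMaxLoc(cv2.matchTemplate(B,A,cv2.TM_CCOEFF_NORMED));print("px shift",(l[0]-16)/8,(l[1]-32)/8,v)
for z in(.169,.165,.155):print(z,proj(o,[.5355,-.0556,z]))
E
python3 drop.py
```

```text
px shift -2.0 -4.0 -0.048053398728370667
px shift -0.25 0.0 0.9296301007270813
0.169 [[333.2490153  249.44777953]]
0.165 [[333.19300826 250.6912865 ]]
0.155 [[333.05417129 253.77257709]]
```

Run:
```python
import pickle,numpy as np
o=pickle.load(open("side.pkl","rb"))["image"].sum(2)//3;c=np.load("last.npy").sum(2)//3
for x in(320,330):
  for n,i in(("o",o),("c",c)):print(x,n,"241:",i[241:251,x-1:x+2].mean(1).astype(int),"276:",i[274:296,x-1:x+2].mean(1).astype(int))
```

```text
320 o 241: [178 178 178 177 174 172 172 173 172 171] 276: [192 192 190 187 176 153 124 100  79  63  56  59  78 126 191 231 241 235
 214 178 152 142]
320 c 241: [197 197 197 197 198 197 195 195 194 193] 276: [217 217 216 215 207 188 158 128 103  81  67  66  87 142 211 244 250 247
 232 199 171 160]
330 o 241: [176 184 192 197 198 198 198 197 197 198] 276: [192 195 197 196 194 191 184 162 129 102  81  65  57  55  55  65 101 158
 207 223 208 170]
330 c 241: [191 193 195 195 194 194 193 193 194 193] 276: [216 216 216 216 216 215 213 199 165 130 108  88  69  61  62  72 115 186
 234 243 230 192]
```

The drop is ambiguous, about 0.45 px or 1.5 mm. I'll back the finger off to unload the wheel and measure again.

>>> drive_tool(
  steps=[
    [0.5,0,-0.2,0,0],
    [0.5,0,-0.2,0,0],
    [0.5,0,-0.1,0,0],
    [0.5,0,0,0,0],
    [0.5,0,0,0,0],
    [0.5,0,0,0,0],
    [0.5,0,0,0,0],
    [0.5,0,0,0,0],
    [0.5,0,0,0,0],
    [0.5,0,0,0,0],
  ],
)

```text
t: 11.5
ee_pos: [0.5825, -0.0708, 0.1503]
eef_rot: [-0.374, -3.119, 0.0]
force: [-0.2, -0.8, -0.3]
width: 0.0425
finger_force: 0.0
```

```bash
python3 chk.py
cat > prof.py <<'E'
import pickle,numpy as np
o=pickle.load(open("side.pkl","rb"))["image"].sum(2)/3;c=np.load("last.npy").sum(2)/3
def edge(i,x): # lower edge of the disc: half level between disc plateau and gap minimum
    p=i[266:296,x-1:x+2].mean(1);m=8+np.argmin(p[8:25]);h=(np.median(p[:8])+p[m])/2
    k=[j for j in range(4,m) if p[j]>=h>p[j+1]][-1];return 266+k+(p[k]-h)/(p[k]-p[k+1])
for x in range(316,346,4):print(x,round(edge(c,x)-edge(o,x),2),end="; ")
E
python3 prof.py
```

```text
11.5 [ 0.58251875 -0.07080732  0.15029336] r 0.049416857081489816 ang -17.9228135554634 yaw-ang 94.25023809603852 F [-0.21671796 -0.79744795 -0.26375574] T [ 0.05109835 -0.07269186 -0.01362225]
shift ((-0.07533592293714797, 0.04850705246625253), 0.8378987367947897)
316 0.78; 320 0.7; 324 0.71; 328 0.9; 332 0.63; 336 0.18; 340 -0.42; 344 0.33;
```

```bash
cat >> prof.py <<'E'
print()
s=np.load("s2.npy").sum(2)/3
for x in range(316,346,4):print(x,round(edge(s,x)-edge(o,x),2),end="; ")
n=lambda i:np.vstack([i[y,308:350] for y in range(238,247)])
print("\nboss top col 333: ",[i[236:248,332:335].mean(1).astype(int) for i in(o,c)])
E
python3 prof.py
python3 - <<'E'
import pickle,cv2,numpy as np
o=pickle.load(open("side.pkl","rb"))["image"];c=np.load("last.npy")
f=lambda i:cv2.resize(np.ascontiguousarray(i[235:300,300:350,::-1]),(400,520),interpolation=2)
cv2.imwrite("pics/cmp2.png",np.hstack([f(o),f(c)]))
E
```

```text
316 0.78; 320 0.7; 324 0.71; 328 0.9; 332 0.63; 336 0.18; 340 -0.42; 344 0.33; 
316 0.56; 320 1.06; 324 1.61; 328 3.6; 332 1.2; 336 0.06; 340 0.09; 344 0.17; 
boss top col 333:  [array([167, 167, 168, 169, 170, 175, 184, 192, 197, 198, 198, 197]), array([185, 186, 186, 187, 187, 188, 190, 192, 192, 192, 192, 192])]
```

View pics/cmp2.png

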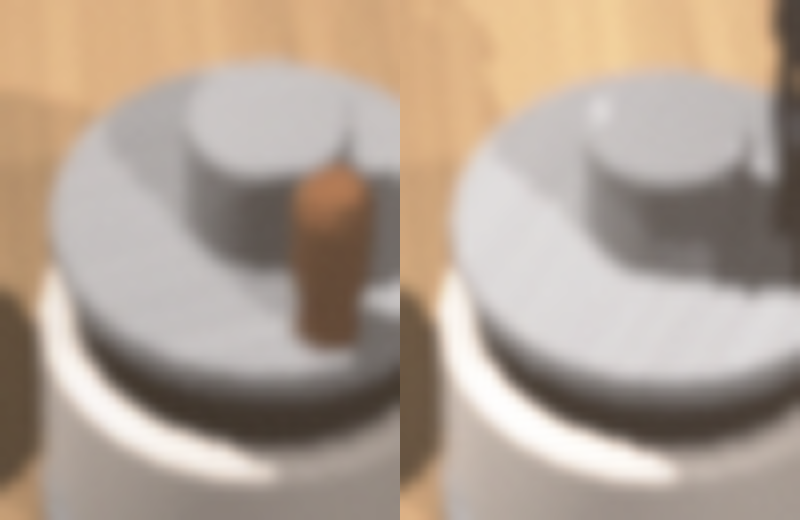

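Compared side by side, the boss apex moved from 62 to 72 px at 8x, which is 1.25 px or about 4 mm of drop. The wheel is meshed. Next I lift clear, shut the fingers and centre over the boss.

>>> drive_tool(
  steps=[
    [0.5,0,0,-1,0],
    [0.5,0,0,-2,0],
    [0.5,0,0,-2,0],
    [0.5,0,0,-2,0],
    [0.5,0,0,-0.2,0],
    [0,1.23,0.09,0,0],
    [0,1.23,0.09,0,0],
    [0,1.23,0.09,0,0],
    [0,1.23,0.09,0,0],
    [0,0,0,0,0],
  ],
)

```text
t: 12.55
ee_pos: [0.5341, -0.0552, 0.2221]
eef_rot: [-0.372, -3.118, 0.001]
force: [1.0, -0.0, 0.3]
width: 0.0001
finger_force: 0.0
```

Run:
```python
from h import *
from plant import status,cams
s=status.state();p=s["ee_pos"];print(s["t"],p,s["width"],s["force"],const(p[:2],yaw(s),AX,yaw(s),1)[0])
c=cams.camera("top");cv2.imwrite("pics/t4.png",cv2.resize(np.ascontiguousarray(c["image"][180:270,280:380,::-1]),(600,540),interpolation=2))
```

```text
12.55 [ 0.53407485 -0.05517674  0.22208069] 6.580001168675419e-05 [ 0.98303098 -0.03220986  0.2788684 ] [-0.14847302 -0.00759917]
```

>>> drive_tool(
  steps=[
    [0,-0.15,0,1,0],
    [0,0,0,1,0],
    [0,0,0,1,0],
    [0,0,0,0.8,0],
    [0,0,0,0.4,0],
    [0,0,0,0.2,0],
    [0,0,0,0.1,0],
    [0,0,0,0.1,0],
    [0,0,0,0.1,0],
    [0,0,0,0.1,0],
  ],
)

```text
t: 13.6
ee_pos: [0.5374, -0.056, 0.1756]
eef_rot: [0.374, 3.118, -0.001]
force: [-4.2, 0.2, 12.1]
width: 0.0003
finger_force: 6.5
```

>>> drive_tool(
  steps=[
    [0,-0.05,0,0.05,0],
    [0,0,0,0.05,0],
    [0,0,0,0.05,0],
    [0,0,0,0.05,0],
    [0,0,0,0.05,0],
    [0,0,0,0.05,0],
    [0,0,0,0.05,0],
    [0,0,0,0,0],
    [0,0,0,0,0],
    [0,0,0,0,0],
  ],
)

```text
t: 14.6
ee_pos: [0.5374, -0.056, 0.1722]
eef_rot: [0.374, 3.119, -0.002]
force: [-5.3, -0.6, 12.1]
width: 0.0002
finger_force: 6.4
```

>>> drive_tool(
  steps=[
    [0,0.05,0,0.06,0],
    [0,0.05,0,0.06,0],
    [0,0,0,0.06,0],
    [0,0,0,0.06,0],
    [0,0,0,0.06,0],
    [0,0,0,0.06,0],
    [0,0,0,0.06,0],
    [0,0,0,0.06,0],
    [0,0,0,0,0],
    [0,0,0,0,0],
  ],
)

```text
t: 15.6
ee_pos: [0.5374, -0.056, 0.1678]
eef_rot: [0.374, 3.117, -0.002]
force: [-3.9, -0.1, 13.4]
width: -0.0001
finger_force: 6.7
```

>>> drive_tool(
  steps=[
    [0,0.05,0,0.05,0],
    [0,0,0,0.05,0],
    [0,0,0,0.05,0],
    [0,0,0,0.05,0],
    [0,0,0,0.05,0],
    [0,0,0,0,0],
    [0,0,0,0,0],
    [0,0,0,0,0],
    [0,0,0,0,0],
    [0,0,0,0,0],
  ],
)

```text
t: 16.6
ee_pos: [0.5373, -0.056, 0.166]
eef_rot: [0.374, 3.116, -0.002]
force: [-6.4, -1.6, 19.6]
width: -0.0001
finger_force: 9.8
```

>>> drive_tool(
  steps=[
    [0,0,0,0.05,0],
    [0,0,0,0.05,0],
    [0,0,0,0.05,0],
    [0,0,0,0,0],
    [0,0,0,0,0],
    [0,0,0,0,0],
    [0,0,0,0,0],
    [0,0,0,0,0],
    [0,0,0,0,0],
    [0,0,0,0,0],
  ],
)

```text
t: 17.6
ee_pos: [0.5374, -0.056, 0.1659]
eef_rot: [0.374, 3.116, -0.004]
force: [-10.0, -2.0, 33.6]
width: -0.0002
finger_force: 17.0
```

The wheel is on the stop: tip at z=0.155, rigid, 34 N. I'll withdraw and check.

>>> drive_tool(
  steps=[
    [0,0,0,-0.2,0],
    [0,0,0,-0.4,0],
    [0,0,0,-1,0],
    [0,0,0,-2,0],
    [0,0,0,-3,0],
    [0,0,0,-4,0],
    [0,0,0,-4,0],
    [0,0,0,-3,0],
    [0,0,0,0,0],
    [0,0,0,0,0],
  ],
)

```text
t: 18.6
ee_pos: [0.5361, -0.0558, 0.3384]
eef_rot: [0.374, 3.118, -0.0]
force: [0.4, 0.4, -0.5]
width: 0.0003
finger_force: 0.0
```

Run:
```python
import cv2,pickle,numpy as np
from plant import cams
o=pickle.load(open("side.pkl","rb"))["image"];c=cams.camera("side")["image"]
f=lambda i:cv2.resize(np.ascontiguousarray(i[235:310,300:366,::-1]),(396,450),interpolation=2)
cv2.imwrite("pics/fin.png",np.hstack([f(o),f(c)]))
```

```text
(no output)
```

View pics/fin.png

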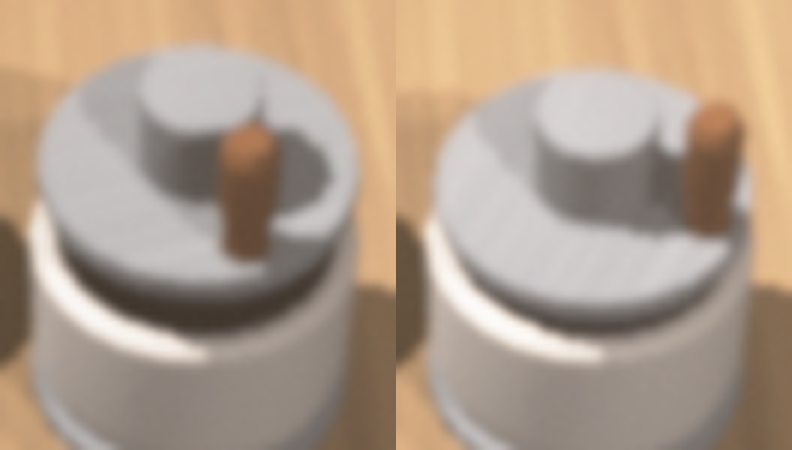

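The boss moved down 25 px at 6x, which is 4.2 px or about 14 mm. The wheel looks level and home, so I'm handing in.

```bash
python3 -c "
from plant import arm
print(arm.hand_in())"
```

```text
the job is handed in; nothing more can be done
None
```

The crank wheel was turned until its teeth meshed, then pushed down to its stop and released. The last side picture shows it level and about 14 mm lower than at the start. I handed the job in at about 19 s; `hand_in()` returned no verdict, and I didn't measure the bystanders afterwards, though the arm met nothing but the wheel.

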